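# Close the glaze jar and lay its test tile on the domed lid

### The job

Screw the half-open domed lid of the squat jar clockwise until it is fully home, with its tab over the mark on the jar's shoulder. Then lay the square test tile on top of that domed lid, centred so that it balances there nearly level, and let go. Leave the tall jar's lid shut and everything else where it is.

Things in the scene. Friction and masses are not known exactly. Their poses are not given: they have to be found in the camera images.
- jar: Squat grey jar, 84 mm in diameter, shoulder at 75 mm height, on a rubber foot 88 mm wide, fixed to the table. Origin: centre of its underside. Its x axis points to the mark: a small 12 mm wide white block on the rim of the shoulder (42 mm from the axis, top at 75 mm).
- lid (a joint): Turn of the squat jar's captive lid in rad. 0 = fully screwed home (stop; tab right over the jar's mark); grows counter-clockwise seen from above as it is unscrewed, up to 2.8. The lid rises 3 mm per rad and cannot come off. Starts between 1.6 and 2.6.
- lid_top (a point): Apex of the squat jar's white domed lid, on the jar's axis; 119 mm above the table when the lid is home. The lid is 56 mm in diameter: an upright ribbed skirt 28 mm high, its lower edge 38 mm below this point, under a dome of 45 mm radius of curvature that rises 10 mm above the skirt. Its x axis points to the tab.
- lid_tab (a point): Outer end of the lid's tab: a 12 mm wide, 9 mm thick nose that sticks out 12 mm from the skirt, centred 6.5 mm above the skirt's lower edge. This point is 40 mm from the axis.
- tile: Square fired clay test tile 50 x 50 x 12 mm, about 65 g, loose, lying flat on the wooden ware board. Origin: centre of its underside; x and y along its sides, z up.
- round_tile: Bystander: round clay test tile, 52 mm in diameter, 12 mm thick, loose, on the same board. Origin: centre of its underside.
- board: Wooden ware board 90 (x) x 220 (y) x 12 mm, fixed, lying flat; the two tiles lie on it about 110 mm apart along its y. Origin: centre of its underside.
- tall_jar: Tall grey jar, 72 mm in diameter, shoulder at 115 mm, fixed, with a flat-topped white screw lid (56 mm in diameter, top at 153 mm). Origin: centre of its underside.
- tall_lid (a joint): Turn of the tall jar's lid in rad: 0 = shut, as it is at the start and must stay; grows as it is unscrewed.
- bowl: Bystander: small blue bowl, 68 mm wide, 30 mm high, loose. Origin: centre of its underside.
- bottle_left: Bystander: white squeeze bottle with a pointed nozzle, 54 mm in diameter, 155 mm high, loose, on the robot's left. Origin: centre of its underside.
- bottle_right: Bystander: the same bottle on the robot's right.
- brush: Bystander: brush 190 mm long lying on the table at the left. Origin: near its middle, underside.
Not all that is in view belongs to the job. What is shaped like the jar but blue is not meant.

How it is judged:
On the way, in this order (a step that is already met when the one before it is completed fails the run):
1. the squat jar's domed lid is screwed fully home (value of joint lid below 0.15 rad), for 0.2 s.
2. the square tile rests on the dome, let go, the lid still home (value of joint lid below 0.15 rad and horizontal distance between tile and lid_top below 0.015 m and z of tile in the frame of lid_top between -0.006 and 0.008 m and angle between tile's own z axis and vertical below 0.3 rad and contact force between tile and jar above 0.2 N and contact force between tile and the fingers below 0.05 N), for 0.3 s.
At the end, for the whole second after the job is handed in: The domed lid is within 0.15 rad of fully home; the square tile rests on the dome, its centre within 15 mm of the apex and its slope under 0.3 rad, touching no finger and at rest; the tall jar's lid is still shut (within 0.2 rad) (all of step 2 and linear speed of tile below 0.02 m/s and angular speed of tile below 0.3 rad/s and value of joint tall_lid below 0.2 rad).
It fails at once if a bystander (round tile, bowl, brush, either squeeze bottle) is displaced by more than 40 mm (distance of any of round_tile, bowl, bottle_left, bottle_right, brush from where it was at the start of the episode above 0.04 m).
It fails at once if the tall jar's lid is unscrewed by more than 0.2 rad (value of joint tall_lid above 0.2 rad).
It also fails if it takes over 67 s, if anything falls off the work surface, if the arm or the gripper's body presses on something with over 40 N, if the wrist force passes 120 N, or if a joint passes its speed limit or range.

### The arm

A 7-joint arm with a two-finger parallel gripper is mounted at the origin on the work surface. World frame = base frame: x ahead of the robot, y to its left, z up, the work surface at z = 0. Lengths are in m, angles in rad, forces in N, time in s.
With the tool pointing down it reaches from about 0.35 to 0.9 m from the base axis. Payload 8.1 kg.
Tool frame: the origin (TCP) lies at the very end of the fingers, on their centre line; the grasp point (between the pads) lies 19 mm behind it; z points along the fingers, y is the line along which they close (so a half turn about z gives the same grasp; the last joint's range is limited). The gripper opens to 92 mm and grips with 3 to 60 N. Pads are 19 mm wide; open, the fingers measure 130 mm over their backs; the gripper's body (75 mm by 190 mm) begins 47 mm behind the grasp point.
Start: joints at [1.186, 0.434, 0.025, 1.573, -0.012, 1.134, -0.075], TCP at [0.174, -0.6, 0.194] pointing down, gripper open.
Joint ranges: [-2.62, 2.62], [-0.44, 2.09], [-1.27, 1.32], [0.08, 2.57], [-1.32, 4.46], [0.12, 2], [-2.74, 2.74]. Speed limits (rad/s): [2.22, 2.22, 3.01, 3.01, 3.14, 3.14, 3.14].

### API

Orientations are given as a rotation vector (axis times angle).
In Python, from cell import observe, get_image, sign_off, find_in, trace, place_of gives the robot as it stands. The module is installed in compiled form; this text tells all that it offers.
- The arm moves only by the shell command python3 -m handwheel 'ROWS' [OPENING] [FORCE]. ROWS is JSON, a list of rows, each a list of 6 numbers: the shift along the tool's x, y, z each as a share of 0.02 m, from -1 to 1, then the turn, a rotation vector about the tool's x, y, z each as a share of 4 degrees, from -1 to 1. A call has 1 to 8 rows; each row shifts and turns the commanded pose from where the row before left it, along the tool's axes as they then stand; what a row does not reach is not made up. A row lasts 1/12 s, in which the tool goes at most 41.7 mm and 7.16 degrees, less where a joint would pass 70% of its speed; a pose out of reach is approached as far as the arm can. A call with a number of a shift or a turn outside -1 to 1 is refused whole. A call with a gripper value outside its range is refused whole. OPENING is the opening, from 0 (shut) to 1 (fully open), set as the call begins (- or left out, the last holds). The fingers move at their own pace and stop on an object; FORCE is the grip in N (left out, the last holds). Time passes only in rows, so rows that do not move let the fingers close. It gives the time, the measured TCP pose, the force, the opening and the grip force at its end, in the units of the state.
- observe(): the state, without advancing time (a new reading comes with each control period).
- get_image(name): name is "scene" or "top" or "wrist"; returns a dict with "image" (480x640x3 uint8, red, green, blue), "fx", "fy", "cx", "cy" (pixels), "k1" (the pictures are not rectified: a ray, as slopes to the right and down, at radius r is drawn at 1 + k1 r^2 times it, then the intrinsics apply), "position" and "orientation" of the camera in the world. Camera axes: x right, y down, z forward; pixel columns grow to the right and rows downward; lengths in m; the calibration is good to about 2 mm. A picture is of the moment at which its call begins. There is no depth.
- sign_off(): hands the job in; it is judged then, once.
Trained networks look in the newest picture that a camera, given by its name, has taken for a name from the list of things; names that differ only in an ending like _2 or _b are one class to them, and where a whole thing is asked for, a point or a joint stands for the part that bears it (a point fixed in the world has none). Each returns a list of dicts, best first, with "score" (0 to 1); they miss things now and then, are a little off and sometimes report something else, mostly with a low value. They report only what shows in the picture. A call takes as long as a camera call. They do not tell look-alikes from the thing itself.
- find_in(label, camera): "rect" ([centre column, centre row, width, height] as shares, 0 to 1, of the picture: columns of its width, rows of its height, round what is visible of it).
- trace(label, camera): "region" (480x640 bool, what is visible of it) and "rect" ([centre column, centre row, width, height] as shares, 0 to 1, of the picture: columns of its width, rows of its height, round what is visible of it).
- place_of(label, camera): "point" ([column, row] as shares, 0 to 1, of the picture: columns of its width, rows of its height: a listed point, or the origin of a listed thing).
The state is a dict: "clock": time; "joints": joint angles; "dq": joint speeds; "joint_efforts": joint torques, N m; "position": TCP position; "ee_rot": TCP orientation; "force": force on the tool from outside, world axes, zero at the start; "ft_torque": the same for the moment, N m; "width": opening from 0.0 (shut) to 1.0 (fully open); "gripper_force": force on a finger pad.
Only numpy, scipy, OpenCV 4.12 (cv2) and the standard library are available. Lean on these libraries where they do the work, as an engineer would, in place of code of your own. Each camera call takes 0.05 s, during which the arm holds its last target. There are 200 camera calls.

## Working session

There is one attempt and no reset: what is moved stays moved. The work goes in short steps, Python scripts to look and compute and a shell command to move; the robot and the scene stay as the last step left them, time stands still between calls to the robot, and variables do not carry over. Pictures are saved under pics/ and viewed, at most 10 in all, crops included, and the job is handed in when it is done.

```bash
mkdir -p pics; cat > h.py <<'E'
import numpy as np, cv2
from scipy.spatial.transform import Rotation as R
from cell import *
def cam(n):
    c=get_image(n); return c
def Rm(o):
    o=np.array(o,float)
    return R.from_rotvec(o).as_matrix() if o.shape==(3,) else (R.from_quat(o).as_matrix() if o.shape==(4,) else o)
def ray(c,u,v):
    x=np.array([(u-c["cx"])/c["fx"],(v-c["cy"])/c["fy"]]); s=x.copy()
    for _ in range(20): s=x/(1+c["k1"]*(s@s))
    return Rm(c["orientation"])@np.array([s[0],s[1],1.])
def atz(c,u,v,z):
    d=ray(c,u,v); p=np.array(c["position"]); return p+d*(z-p[2])/d[2]
def proj(c,P):
    q=Rm(c["orientation"]).T@(np.array(P)-c["position"]); s=q[:2]/q[2]; s=s*(1+c["k1"]*(s@s))
    return s*[c["fx"],c["fy"]]+[c["cx"],c["cy"]]
def save(c,f,box=None,scale=1):
    im=c["image"][:,:,::-1]
    if box: a,b,w,h=box; im=im[b:b+h,a:a+w]
    cv2.imwrite(f,cv2.resize(im,None,fx=scale,fy=scale,interpolation=cv2.INTER_CUBIC))
E
python3 - <<'E'
from h import *
np.set_printoptions(precision=4,suppress=True)
o=observe(); print(o["clock"],o["position"],o["ee_rot"],o["width"],o["force"])
Z={"jar":0,"lid_top":.125,"lid_tab":.094,"tile":.012,"round_tile":.012,"tall_jar":0,"bowl":0,"bottle_left":0,"brush":0,"board":0}
for n in ("top","scene"):
    c=cam(n); save(c,f"pics/{n}0.png"); print(n,c["position"],Rm(c["orientation"]).tolist(),c["fx"],c["k1"])
    for k,z in Z.items():
        for r in place_of(k,n)[:3]:
            u,v=r["point"][0]*640,r["point"][1]*480
            print(k,round(r["score"],2),round(u),round(v),atz(c,u,v,z)[:2])
E
```

```text
0.0 [ 0.1736 -0.5998  0.1933] [-3.1089 -0.4408  0.0006] 1.0004421475446896 [-0.2109  0.3224  0.4719]
top [0.3537 0.0048 1.1122] [[0.008916606152350726, -0.9810917884347437, 0.1933375204160845], [-0.9999189297454161, -0.010505572885668179, -0.007194920091651721], [0.009089998432629198, -0.1932576922253289, -0.9811059251295114]] 570.0477249569111 -0.09969992025519198
jar 0.79 238 352 [0.3701 0.1514]
jar 0.75 237 291 [0.4889 0.1565]
jar 0.7 238 204 [0.6662 0.1612]
lid_top 0.87 228 352 [0.3684 0.1505]
lid_top 0.68 224 277 [0.4976 0.1626]
lid_top 0.66 240 203 [0.6331 0.1395]
lid_tab 0.96 205 275 [0.5059 0.2026]
lid_tab 0.88 234 234 [0.5826 0.1519]
lid_tab 0.85 219 331 [0.4059 0.1726]
tile 0.72 303 309 [0.4537 0.026 ]
round_tile 0.93 361 309 [ 0.4558 -0.0858]
round_tile 0.5 239 202 [0.6668 0.1581]
round_tile 0.24 305 310 [0.4528 0.0213]
tall_jar 0.88 417 223 [ 0.6311 -0.2003]
bowl 0.81 320 225 [ 0.6233 -0.0049]
brush 0.93 153 307 [0.4553 0.3204]
board 0.78 336 315 [ 0.4434 -0.039 ]
scene [1.2682 0.6118 1.0233] [[-0.6572308437283242, 0.5258781853317469, -0.5399071700249439], [0.7535561108818092, 0.47196290542263675, -0.45760704065574154], [0.01417059648841379, -0.707603808707395, -0.7064672986755655]] 621.4302646672696 -0.20963038653018437
jar 0.94 423 250 [0.3731 0.1494]
jar 0.83 396 283 [0.4937 0.1616]
jar 0.57 347 318 [0.6392 0.1435]
lid_top 0.8 427 212 [0.3818 0.1476]
lid_top 0.69 353 273 [0.6245 0.1402]
lid_top 0.59 398 242 [0.4978 0.155 ]
lid_tab 0.89 429 231 [0.4006 0.1699]
lid_tab 0.78 367 276 [0.5893 0.1492]
lid_tab 0.69 408 266 [0.5118 0.1956]
tile 0.95 359 240 [0.454  0.0272]
round_tile 0.89 323 218 [ 0.4541 -0.0824]
tall_jar 0.8 234 241 [ 0.6405 -0.192 ]
bowl 0.57 298 278 [ 0.6254 -0.0061]
bottle_left 0.85 432 352 [0.5925 0.3258]
brush 0.63 464 312 [0.4622 0.3186]
brush 0.25 322 215 [ 0.4387 -0.099 ]
```

View pics/top0.png

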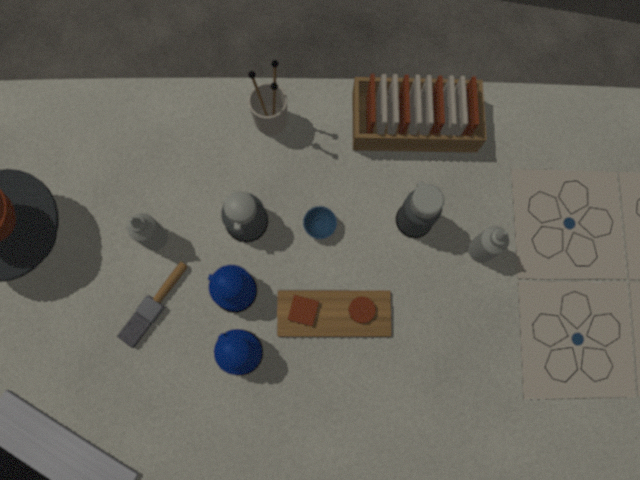

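View pics/scene0.png

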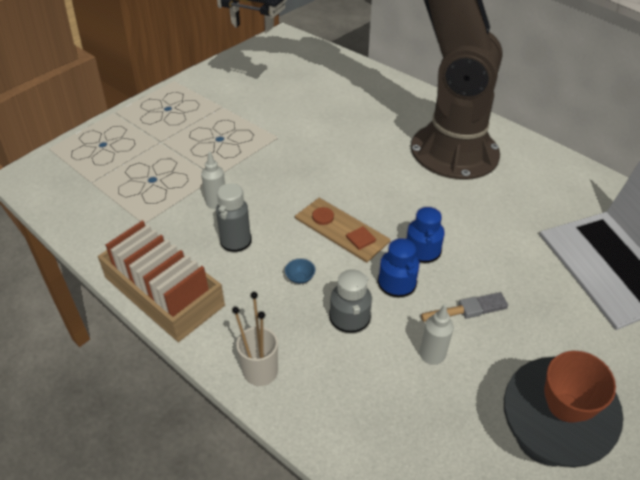

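Top view: candidates for the jar are the grey jar with the white dome at (240,212), and the blue look-alikes at (233,288) and (239,352). The tall jar is at (420,208). The square tile is at (304,310) and the round one at (361,309). I choose the grey jar at top (240,212), scene (351,295), and check it in a crop.

```bash
python3 - <<'E'
from h import *
np.set_printoptions(precision=4,suppress=True)
from scipy.optimize import least_squares
cs={}; obs={}
for n in ("top","scene"):
    cs[n]=cam(n)
    for k in ("lid_top","lid_tab","jar","tile","round_tile"):
        obs[n,k]=[np.array(r["point"])*[640,480] for r in place_of(k,n)]
a=cv2.resize(cs["top"]["image"][180:260,200:300],(500,400),interpolation=cv2.INTER_CUBIC)
b=cv2.resize(cs["scene"]["image"][255:335,300:400],(500,400),interpolation=cv2.INTER_CUBIC)
cv2.imwrite("pics/crop1.png",cv2.resize(np.hstack([a,b]),(800,320))[:,:,::-1])
g={"lid_top":(.63,.14,.125),"lid_tab":(.588,.15,.094),"jar":(.63,.14,0),"tile":(.454,.026,.012),"round_tile":(.455,-.084,.012)}
for k,p in g.items():
    us={n:min(obs[n,k],key=lambda q:np.linalg.norm(q-proj(cs[n],p))) for n in cs if obs[n,k]}
    s=least_squares(lambda x:np.concatenate([proj(cs[n],x)-us[n] for n in us]),p)
    print(k,s.x,s.fun)
# tile outline
for n in cs:
    for r in trace("tile",n)[:1]:
        q=cv2.findContours(r["region"].astype(np.uint8),0,1)[0]; q=max(q,key=cv2.contourArea)[:,0]
        w=np.array([atz(cs[n],u,v,.022)[:2] for u,v in q],np.float32)
        print("tile",n,r["score"],cv2.minAreaRect(w))
    for r in trace("lid_top",n)[:4]:
        print("lid",n,r["score"],np.array(r["rect"])*[640,480,640,480])
print(observe()["clock"])
E
```

```text
lid_top [0.6291 0.1446 0.127 ] [-1.1542  0.7461 -1.4631 -0.1889]
lid_tab [0.5857 0.1506 0.0889] [ 1.1629 -0.7398  1.491   0.1636]
jar [0.6308 0.1438 0.0001] [ 0.2053 -0.1326  0.25    0.0322]
tile [0.4507 0.0263 0.0124] [-2.0973  1.3628 -2.9561 -0.3686]
round_tile [ 0.4491 -0.0887  0.0053] [-0.4104  0.2778 -0.5989 -0.1084]
tile top 0.75 ((0.45058318972587585, 0.027113117277622223), (0.04871765896677971, 0.05095544084906578), 76.540283203125)
lid top 0.95 [227.264 282.24   37.696  36.096]
lid top 0.86 [234.048 348.864  32.128  36.72 ]
lid top 0.8 [240.832 210.336  33.024  37.296]
lid top 0.31 [419.456 211.008  49.728  54.192]
tile scene 0.67 ((0.4523303806781769, 0.02973150461912155), (0.054040588438510895, 0.05351056531071663), 75.74140930175781)
lid scene 0.72 [401.6   253.968  31.168  34.32 ]
lid scene 0.7 [353.984 283.728  30.784  29.088]
lid scene 0.6 [427.776 222.336  31.168  31.92 ]
1.9
```

View pics/crop1.png

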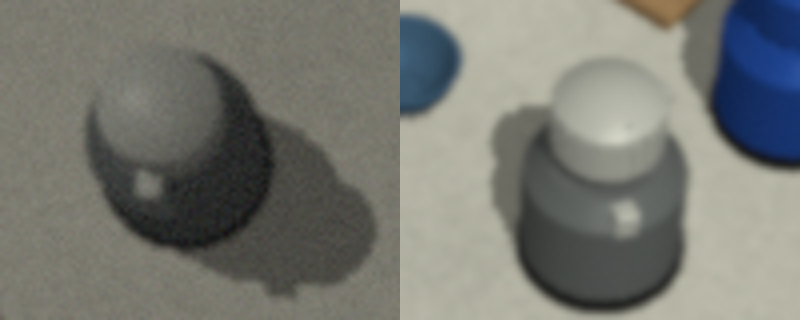

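```bash
python3 - <<'E'
from h import *
np.set_printoptions(precision=4,suppress=True)
c={n:cam(n) for n in("top","scene")}
A=np.array([.630,.1435])
for n,u,v in (("top",237,226),("scene",357,309),("scene",367,278),("top",234,234)):
    for z in (.072,.094):
        p=atz(c[n],u,v,z)[:2]-A; print(n,u,v,z,p,np.hypot(*p),np.degrees(np.arctan2(p[1],p[0])))
tiles=[]
for n in("top","scene"):
  im=c[n]["image"].copy()
  x0,y0=(205,180) if n=="top" else (310,250)
  big=cv2.resize(im[y0:y0+80,x0:x0+80],(400,400),interpolation=cv2.INTER_CUBIC)
  big=cv2.convertScaleAbs(big,alpha=1.8 if n=="top" else 1.2)
  for z,r,col in((.119,0,(255,0,0)),(.119+.006-.0315,.040,(0,255,0)),(.075,.042,(0,0,255)),(.115,.028,(255,255,0))):
    for a in range(0,360,15):
        q=proj(c[n],[A[0]+r*np.cos(np.radians(a)),A[1]+r*np.sin(np.radians(a)),z])
        q=((q-[x0,y0]+.5)*5).astype(int); cv2.circle(big,tuple(q.tolist()),5 if a==0 else 2,col,-1)
  tiles.append(big)
cv2.imwrite("pics/c2.png",np.hstack(tiles)[:,:,::-1])
E
```

```text
top 237 226 0.072 [-0.0273  0.0074] 0.028251301121615658 164.72780034701756
top 237 226 0.094 [-0.0325  0.0044] 0.03280985039934946 172.38104666423504
scene 357 309 0.072 [0.0227 0.0335] 0.04044921033094879 55.919332163305604
scene 357 309 0.094 [0.0369 0.0436] 0.05708617862113724 49.72957851152811
scene 367 278 0.072 [-0.053  -0.0017] 0.05303722593491366 -178.17342861154754
scene 367 278 0.094 [-0.037   0.0092] 0.03814657376876773 166.0778320148097
top 234 234 0.072 [-0.0427  0.0125] 0.0444889614686396 163.68955466711918
top 234 234 0.094 [-0.0476  0.0093] 0.04853692373507868 168.95821356126535
```

View pics/c2.png

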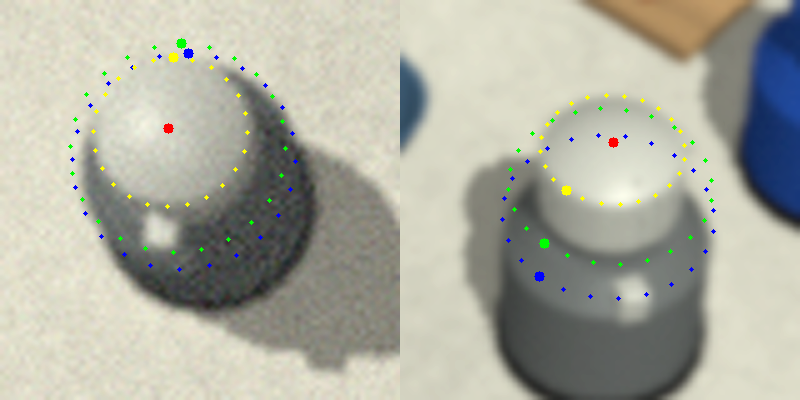

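The top crop shows the tab as the white nose at (237,226). The scene shows the mark at (357,309). The tab is at about 167° and the mark at about 56°, so the lid is open roughly 1.9 rad. That is inside the stated range, and the radii agree too. Now I move above the jar.

```bash
python3 -m handwheel '[[1,-0.9,-0.8,0,0,0],[1,-0.9,-0.8,0,0,0],[1,-0.9,-0.8,0,0,0],[1,-0.9,-0.8,0,0,0],[1,-0.9,0,0,0,0],[1,-0.9,0,0,0,0],[1,-0.9,0,0,0,0],[1,-0.9,0,0,0,0]]' 1
python3 -m handwheel '[[1,-0.9,0,0,0,0],[1,-0.9,0,0,0,0],[1,-0.9,0,0,0,0],[1,-0.9,0,0,0,0],[1,-0.9,0,0,0,0],[1,-0.9,0,0,0,0],[1,-0.9,0,0,0,0],[1,-0.9,0,0,0,0]]'
python3 -c "from h import *;o=observe();print(o['joints'])"
```

```text
clock: 2.67
position: [0.288, -0.4164, 0.2584]
ee_rot: [3.11, 0.441, 0.0]
force: [-0.3, -0.7, 1.2]
width: 1.001
gripper_force: 0.0
clock: 3.33
position: [0.4016, -0.2336, 0.2583]
ee_rot: [3.11, 0.441, 0.0]
force: [0.4, -0.1, -0.1]
width: 0.999
gripper_force: 0.0
[ 0.62573717  0.13510972 -0.24129284  1.83010186  0.03505687  1.18001883
 -0.91593069]
```

```bash
python3 -m handwheel '[[1,-0.9,0,0,0,-1],[1,-0.9,0,0,0,0],[1,-0.9,0,0,0,0],[1,-0.9,0,0,0,0],[1,-0.9,0,0,0,0],[1,-0.9,0,0,0,0],[1,-0.9,0,0,0,0],[1,-0.9,0,0,0,0]]'
python3 -m handwheel '[[1,-0.9,0,0,0,0],[1,-0.9,0,0,0,0],[1,-0.9,0,0,0,0],[1,-0.9,0,0,0,0],[1,-0.9,0,0,0,0],[0.5,-0.4,0,0,0,0],[0,0,0,0,0,-1],[0,0,0,0,0,-1]]'
python3 -m handwheel '[[0,0,0,0,0,-1],[0,0,0,0,0,-1],[0,0,0,0,0,-1],[0,0,0,0,0,-1],[0,0,0,0,0,-1],[0,0,0,0,0,-1],[0,0,0,0,0,-1],[0,0,0,0,0,-1]]'
python3 -m handwheel '[[0,0,0,0,0,-1],[0,0,0,0,0,-1],[0,0,0,0,0,-1],[0,0,0,0,0,-1],[0,0,0,0,0,-1],[0,0,0,0,0,-1],[0,0,0,0,0,-1],[0,0,0,0,0,-1]]'
python3 -m handwheel '[[0,0,0,0,0,-1],[0,0,0,0,0,-1],[0,0,0,0,0,-1],[0,0,0,0,0,-1],[0,0,0,0,0,-1],[0,0,0,0,0,-1],[0,0,0,0,0,-1],[0,0,0,0,0,-1]]'
python3 - <<'E'
from h import *
np.set_printoptions(precision=4,suppress=True)
o=observe();print(o['clock'],o['joints'],o['position']); M=Rm(o["ee_rot"]); print("yaw x",np.degrees(np.arctan2(M[1,0],M[0,0])))
c=cam("wrist"); save(c,"pics/w1.png"); print(c["position"],Rm(c["orientation"]))
for k,z in(("lid_top",.125),("lid_tab",.094),("jar",0.)):
  for r in place_of(k,"wrist"):
    u,v=np.array(r["point"])*[640,480]; print(k,r["score"],u,v,atz(c,u,v,z))
E
```

```text
clock: 4.0
position: [0.5038, -0.0443, 0.2583]
ee_rot: [3.093, 0.549, 0.001]
force: [-0.3, 0.7, 0.3]
width: 0.999
gripper_force: 0.0
clock: 4.67
position: [0.573, 0.0853, 0.2579]
ee_rot: [-3.045, -0.771, 0.001]
force: [-0.6, 0.1, -0.2]
width: 1.0
gripper_force: 0.0
clock: 5.33
position: [0.5728, 0.0837, 0.2581]
ee_rot: [2.716, 1.578, -0.001]
force: [-0.5, 0.7, 0.8]
width: 1.004
gripper_force: 0.0
clock: 6.0
position: [0.5728, 0.0836, 0.2581]
ee_rot: [2.176, 2.265, -0.001]
force: [-0.4, 0.7, 0.7]
width: 1.002
gripper_force: 0.0
clock: 6.67
position: [0.5729, 0.0836, 0.2581]
ee_rot: [1.468, 2.777, -0.001]
force: [0.3, 0.8, -0.1]
width: 0.999
gripper_force: 0.0
6.6667 [ 0.3314  0.4344 -0.8236  1.5435  0.3262  1.307   0.0669] [0.5729 0.0836 0.2581]
yaw x 124.29287555624201
[0.5331 0.14   0.4481] [[ 0.8257  0.545   0.1455]
 [ 0.5641 -0.7977 -0.2133]
 [-0.0002  0.2582 -0.9661]]
lid_top 0.91 295.104 92.016 [0.4921 0.1598 0.125 ]
lid_top 0.72 420.672 210.192 [0.632  0.1408 0.125 ]
lid_top 0.72 160.192 20.784 [0.3739 0.1468 0.125 ]
lid_tab 0.83 334.976 69.6 [0.5062 0.1964 0.094 ]
lid_tab 0.74 383.10400000000004 173.51999999999998 [0.5926 0.1481 0.094 ]
lid_tab 0.71 217.088 22.704 [0.4014 0.1725 0.094 ]
jar 0.95 395.77599999999995 189.504 [0.6314 0.1438 0.    ]
jar 0.74 203.2 56.016 [0.3717 0.1436 0.    ]
jar 0.58 303.488 104.88 [0.4914 0.1613 0.    ]
```

View pics/w1.png

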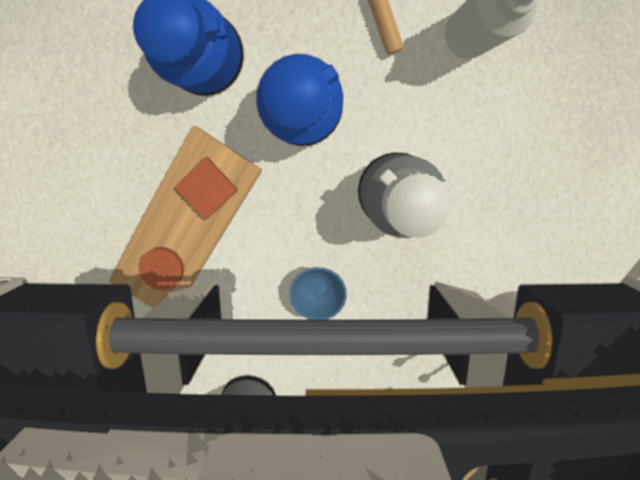

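The wrist view shows the grey jar with its dome at (415,207) and the tab at (388,177). They agree with my estimates: centre (.631,.142), tab at about 169°.

```bash
python3 -m handwheel '[[0,0,0,0,0,-1],[0,0,0,0,0,-1],[0,0,0,0,0,-1],[0,0,0,0,0,-1],[0,0,0,0,0,-1],[0,0,0,0,0,-1],[0,0,0,0,0,-1],[0,0,0,0,0,-1]]' >/dev/null
python3 -m handwheel '[[0,0,0,0,0,-1],[-0.44,0.94,0,0,0,0],[-0.44,0.94,0,0,0,0],[-0.44,0.94,0,0,0,0],[-0.44,0.94,1,0,0,0],[0,0,1,0,0,0],[0,0,1,0,0,0],[0,0,0.5,0,0,0]]'
python3 - <<'E'
from h import *
np.set_printoptions(precision=4,suppress=True)
o=observe();print(o['clock'],o['joints'],o['position']); M=Rm(o["ee_rot"]); print("yaw x",np.degrees(np.arctan2(M[1,0],M[0,0])),M[:,2])
c=cam("wrist"); save(c,"pics/w2.png")
for k,z in(("lid_top",.125),("lid_tab",.094),("jar",0.)):
  for r in place_of(k,"wrist"):
    u,v=np.array(r["point"])*[640,480]; p=atz(c,u,v,z);print(k,r["score"],u,v,p,"tool",(M.T@(p-o["position"]))[:2])
E
```

```text
clock: 8.2
position: [0.6307, 0.1428, 0.1854]
ee_rot: [-0.544, -3.092, 0.003]
force: [-0.3, -0.3, -0.7]
width: 0.993
gripper_force: 0.0
8.2 [ 0.2348  0.6392 -0.8998  1.4706  0.5089  1.2809  0.5067] [0.6307 0.1428 0.1854]
yaw x 160.04939028644773 [-0.0029 -0.0013 -1.    ]
lid_top 0.91 325.632 252.912 [0.6327 0.1423 0.125 ] tool [-0.0021  0.0004]
lid_top 0.57 273.6 31.68 [0.4926 0.1597 0.125 ] tool [ 0.1354 -0.0311]
lid_tab 0.74 134.59199999999998 79.584 [0.477  0.0563 0.094 ] tool [ 0.1148 -0.1335]
lid_tab 0.66 313.28 183.696 [0.5891 0.1486 0.094 ] tool [ 0.0409 -0.0085]
lid_tab 0.61 338.176 46.896 [0.5078 0.1965 0.094 ] tool [0.1336 0.0087]
jar 0.94 329.08799999999997 213.696 [0.6297 0.1473 0.    ] tool [0.0021 0.0044]
jar 0.79 289.792 68.304 [0.491  0.1591 0.    ] tool [ 0.1365 -0.0319]
```

View pics/w2.png

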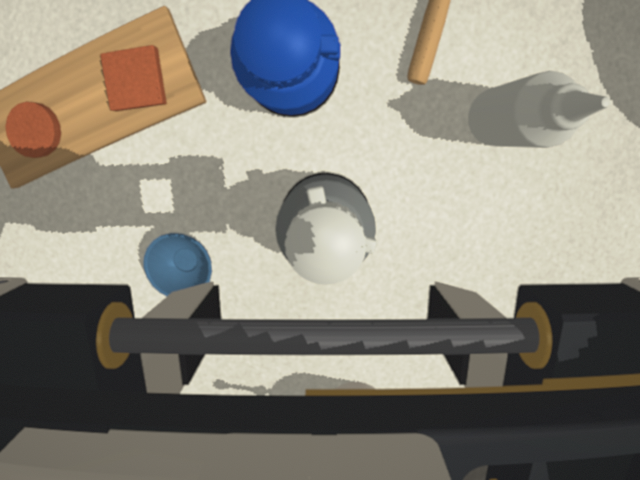

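The wrist picture shows the dome at (326,245), the tab at (316,195), and the mark at the right, (370,243). The tool is centred to about 2 mm. I go down and grip.

```bash
python3 -m handwheel '[[-0.05,0,1,0,0,0],[-0.05,0.05,1,0,0,0],[0,0,1,0,0,0],[0,0,1,0,0,0],[0,0,0.3,0,0,0],[0,0,0,0,0,0]]'
python3 -m handwheel '[[0,0,0,0,0,0],[0,0,0,0,0,0],[0,0,0,0,0,0],[0,0,0,0,0,0],[0,0,0,0,0,0],[0,0,0,0,0,0]]' 0.45 25
```

```text
clock: 8.9
position: [0.6335, 0.143, 0.1018]
ee_rot: [-0.543, -3.093, 0.001]
force: [-0.1, -1.2, 0.7]
width: 1.003
gripper_force: 0.0
clock: 9.4
position: [0.634, 0.1436, 0.1025]
ee_rot: [0.542, 3.094, 0.0]
force: [0.6, -0.2, -0.3]
width: 0.613
gripper_force: 0.0
```

```bash
python3 -m handwheel '[[0,0,0.1,0,0,0],[0,0,0,0,0,0],[0,0,0,0,0,0],[0,0,0,0,0,0]]' 0.3 25
```

```text
clock: 9.73
position: [0.6337, 0.1435, 0.1]
ee_rot: [-0.542, -3.094, 0.0]
force: [-0.0, 0.8, -0.8]
width: 0.331
gripper_force: 0.0
```

```bash
python3 - <<'E'
from h import *
print({k:observe()[k] for k in("clock","width","gripper_force","force","position")})
c=cam("scene"); w=cam("wrist")
a=cv2.resize(c["image"][200:360,260:460],(500,400)); b=cv2.resize(w["image"][60:360,200:500],(400,400))
cv2.imwrite("pics/g1.png",cv2.resize(np.hstack([a,b]),(800,356))[:,:,::-1])
E
```

```text
{'clock': 9.7333, 'width': 0.33057790074173354, 'gripper_force': 0.0, 'force': array([-0.04557663,  0.77612108, -0.83190439]), 'position': array([0.63371732, 0.14350154, 0.10002352])}
```

View pics/g1.png

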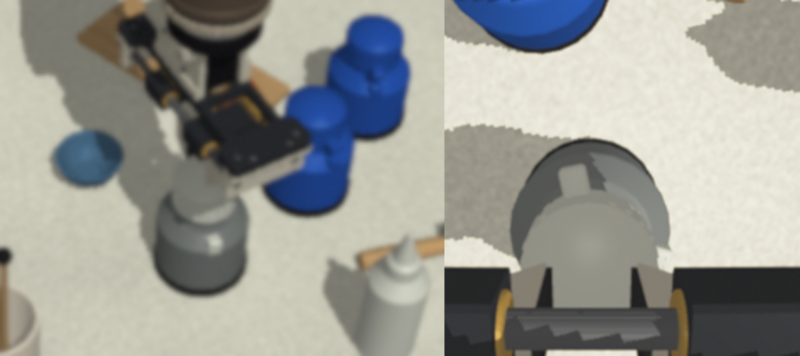

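```bash
python3 - <<'E'
from h import *
o=observe(); M=Rm(o["ee_rot"]); P=np.array(o["position"])
out=[]
for n,(x0,y0,w,h) in (("scene",(280,200,160,160)),("wrist",(200,120,300,300))):
    c=cam(n); s=400/w; im=cv2.resize(c["image"][y0:y0+h,x0:x0+w],(400,400),interpolation=cv2.INTER_CUBIC)
    im=cv2.convertScaleAbs(im,alpha=1.2)
    for q,col in (((0,0,0),(255,0,0)),((0,.015,0),(0,255,0)),((0,-.015,0),(0,255,0)),((0,.015,-.04),(255,255,0)),((0,-.015,-.04),(255,255,0))):
        p=(proj(c,P+M@np.array(q))-[x0,y0])*s; cv2.circle(im,tuple(p.astype(int).tolist()),4,col,-1)
    for a in range(0,360,15):
        for z,r,col in((.115,.028,(0,0,255)),):
            p=(proj(c,[.632+r*np.cos(np.radians(a)),.1425+r*np.sin(np.radians(a)),z])-[x0,y0])*s; cv2.circle(im,tuple(p.astype(int).tolist()),2,col,-1)
    out.append(im)
cv2.imwrite("pics/g2.png",np.hstack(out)[:,:,::-1]); print(o["width"])
E
```

```text
0.3057202079945141
```

View pics/g2.png

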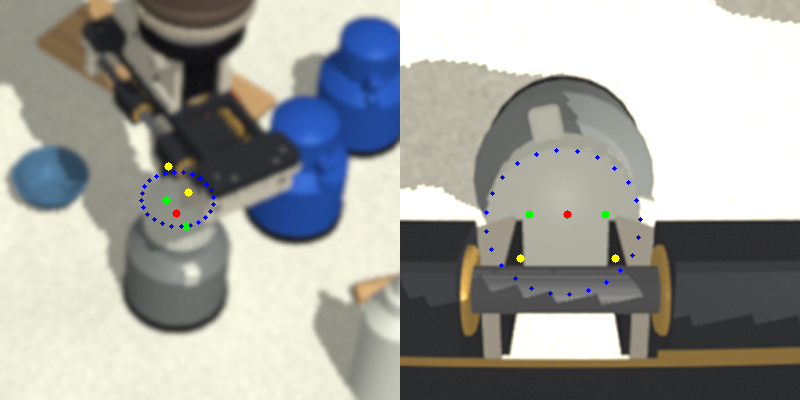

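```bash
python3 - <<'E'
from h import *
np.set_printoptions(precision=4,suppress=True)
o=observe(); M=Rm(o["ee_rot"]); P=np.array(o["position"]); c=cam("wrist")
print("cam in tool",M.T@(c["position"]-P), o["position"])
for q in ((.0095,-.046,0),(.0095,.046,0),(-.0095,.046,0),(.0095,.046,-.027),(-.0095,.046,-.027)): print(q,proj(c,P+M@np.array(q)))
for q in ((.0095,-.014,0),(.0095,-.014,-.027)): print(q,proj(c,P+M@np.array(q)))
w=cv2.imread("pics/w2.png"); cv2.imwrite("pics/w2c.png",cv2.resize(w[240:440,400:600],(600,600)))
E
```

```text
cam in tool [ 0.0696 -0.0011 -0.1901] [0.6338 0.1435 0.1001]
(0.0095, -0.046, 0) [236.4996 263.3707]
(0.0095, 0.046, 0) [414.7417 263.4723]
(-0.0095, 0.046, 0) [412.4278 297.6917]
(0.0095, 0.046, -0.027) [428.2502 281.5647]
(-0.0095, 0.046, -0.027) [425.124  320.1247]
(0.0095, -0.014, 0) [298.4144 263.4804]
(0.0095, -0.014, -0.027) [294.6335 281.6987]
```

View pics/w2c.png

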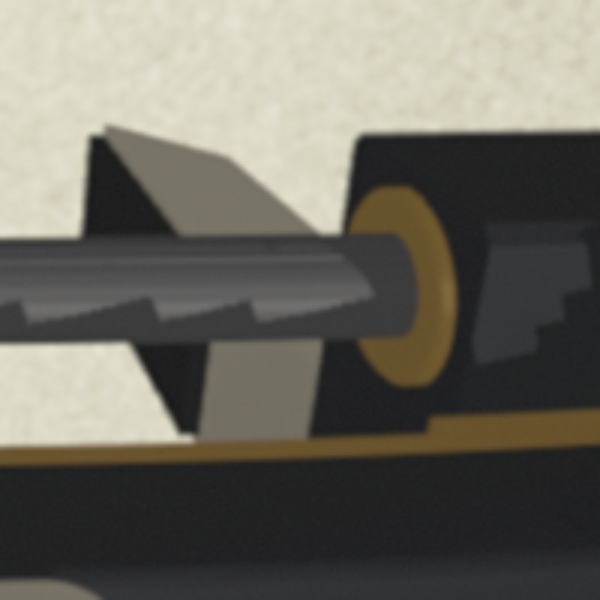

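The overlay shows the fingertips about 30 mm nearer the camera than the stated TCP. In free space they are drawn at (433,283), against (415,263) for the TCP, so the tips closed freely above the dome. I take the real tips as about 30 mm above the reported TCP, then reopen and go lower while checking the force.

```bash
python3 -m handwheel '[[0,0,0,0,0,0],[0,0,0,0,0,0],[0,0,0,0,0,0],[0,0,0,0,0,0],[0,0,0,0,0,0],[0,0,0,0,0,0],[0,0,0,0,0,0],[0,0,0,0,0,0]]' 1 25
python3 -m handwheel '[[0,0,0,0,0,0],[0,0,0,0,0,0],[0,0,0,0,0,0],[0.05,0,0.4,0,0,0],[0,0,0.4,0,0,0],[0,0,0.4,0,0,0],[0,0,0.2,0,0,0]]'
python3 -m handwheel '[[0,0,0,0,0,0],[0,0,0,0,0,0],[0,0,0,0,0,0],[0,0,0,0,0,0],[0,0,0,0,0,0],[0,0,0,0,0,0],[0,0,0,0,0,0],[0,0,0,0,0,0]]' 0.4 20
```

```text
clock: 10.65
position: [0.6338, 0.1435, 0.1001]
ee_rot: [0.542, 3.095, -0.0]
force: [-0.5, -1.1, -0.0]
width: 0.829
gripper_force: 0.0
clock: 11.23
position: [0.632, 0.1433, 0.0702]
ee_rot: [-0.541, -3.093, 0.002]
force: [-0.9, -1.0, 0.4]
width: 0.999
gripper_force: 0.0
clock: 11.9
position: [0.6328, 0.1432, 0.0724]
ee_rot: [0.542, 3.094, -0.001]
force: [-2.2, -3.5, 5.4]
width: 0.6
gripper_force: 20.0
```

Gripped at 55 mm with 20 N, so that's the skirt. Now I turn it clockwise while sinking about 0.21 mm per row.

```bash
python3 -m handwheel '[[0,0,0.01,0,0,1],[0,0,0.01,0,0,1],[0,0,0.01,0,0,1],[0,0,0.01,0,0,1],[0,0,0.01,0,0,1],[0,0,0.01,0,0,1],[0,0,0.01,0,0,1],[0,0,0.01,0,0,1]]'
python3 -c "
from h import *
o=observe();print(o['ft_torque'],o['joints'])
for k in('lid_tab',):
  c=cam('wrist')
  for r in place_of(k,'wrist'): print(r['score'],np.array(r['point'])*[640,480],atz(c,*(np.array(r['point'])*[640,480]),.092))"
```

```text
clock: 12.57
position: [0.6326, 0.1429, 0.0707]
ee_rot: [1.379, 2.822, -0.002]
force: [-3.3, -4.2, 5.5]
width: 0.603
gripper_force: 20.0
[-0.89126634  0.53773364  0.15894312] [ 0.13769895  0.69790405 -0.70860127  1.6015878   0.50917847  1.03544101
 -0.05944132]
0.84 [167.808  13.824] [0.50711721 0.19906715 0.092     ]
0.83 [305.6   209.424] [0.60052631 0.16930922 0.092     ]
```

```bash
python3 -m handwheel '[[0,0,0.01,0,0,1],[0,0,0.01,0,0,1],[0,0,0.01,0,0,1],[0,0,0.01,0,0,1],[0,0,0.01,0,0,1],[0,0,0.01,0,0,1],[0,0,0.01,0,0,1],[0,0,0.01,0,0,1]]'
python3 -m handwheel '[[0,0,0.01,0,0,1],[0,0,0.01,0,0,1],[0,0,0.01,0,0,1],[0,0,0.01,0,0,1],[0,0,0.01,0,0,1],[0,0,0.01,0,0,1],[0,0,0.01,0,0,1],[0,0,0.01,0,0,1]]'
python3 -c "
from h import *
o=observe();print(o['ft_torque'],o['joints'])
for k in('lid_tab',):
  c=cam('wrist')
  for r in place_of(k,'wrist'): print(r['score'],np.array(r['point'])*[640,480],atz(c,*(np.array(r['point'])*[640,480]),.089))"
```

```text
clock: 13.33
position: [0.6322, 0.1427, 0.069]
ee_rot: [2.102, 2.334, -0.003]
force: [-4.8, -5.6, 6.3]
width: 0.6
gripper_force: 20.0
clock: 14.0
position: [0.6318, 0.1428, 0.0673]
ee_rot: [2.664, 1.664, -0.004]
force: [-6.3, -3.7, 6.8]
width: 0.605
gripper_force: 20.0
[-1.08102596  1.09306903  0.10569673] [-0.025038    0.63423599 -0.43336729  1.62035026  0.31019853  0.95812922
 -1.0186586 ]
0.83 [307.2   209.184] [0.64249847 0.1818937  0.089     ]
0.83 [ 45.504 302.016] [0.50540434 0.19811713 0.089     ]
```

```bash
python3 -m handwheel '[[0,0,0.01,0,0,1],[0,0,0.01,0,0,1],[0,0,0.01,0,0,1],[0,0,0.01,0,0,1]]'
python3 -c "
from h import *
print(observe()['ft_torque'])"
python3 -m handwheel '[[0,0,0.01,0,0,0.7],[0,0,0.01,0,0,0.7],[0,0,0,0,0,0]]'
python3 - <<'E'
from h import *
o=observe();print(o['ft_torque'],o['joints'])
c=cam('wrist'); save(c,"pics/w5.png",(200,100,300,225),2.5)
for r in place_of('lid_tab','wrist'): print(r['score'],np.array(r['point'])*[640,480],atz(c,*(np.array(r['point'])*[640,480]),.0875))
E
```

```text
clock: 14.43
position: [0.6316, 0.1428, 0.0665]
ee_rot: [2.869, 1.277, -0.004]
force: [-5.6, -4.3, 6.8]
width: 0.603
gripper_force: 20.0
[-1.07235719  1.2068865   0.0734419 ]
clock: 14.68
position: [0.6316, 0.1429, 0.0662]
ee_rot: [2.928, 1.137, -0.004]
force: [-5.9, -4.7, 6.2]
width: 0.601
gripper_force: 20.0
[-1.04189741  1.27138107  0.149817  ] [-0.08554144  0.61967333 -0.33772377  1.62732768  0.24213087  0.93867163
 -1.33965125]
0.69 [303.68  209.712] [0.65486757 0.17600448 0.0875    ]
```

View pics/w5.png

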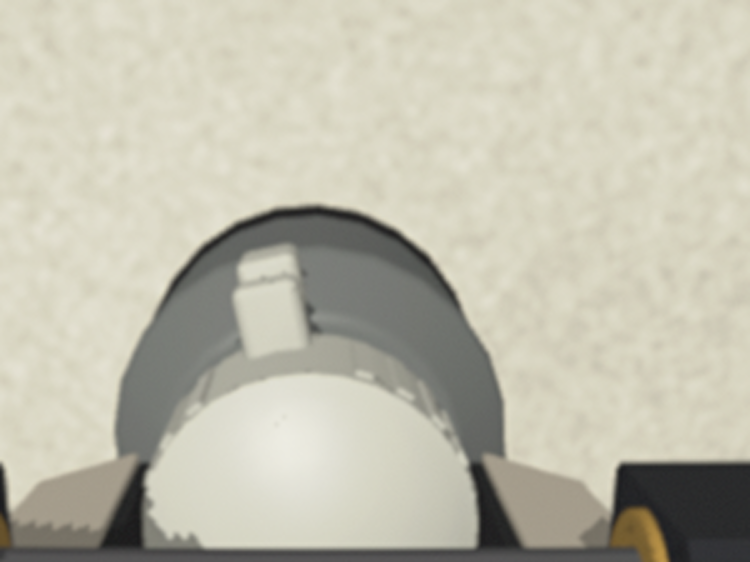

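The tab, at crop (270,305), sits over the mark at (268,262). I press on a bit to be sure it is on the stop.

```bash
python3 -m handwheel '[[0,0,0.01,0,0,0.7],[0,0,0.01,0,0,0.7],[0,0,0,0,0,0.7],[0,0,0,0,0,0]]'
python3 - <<'E'
from h import *
o=observe();print(o['ft_torque'],o['joints'])
c=cam('wrist')
for r in place_of('lid_tab','wrist'): print(r['score'],np.array(r['point'])*[640,480],atz(c,*(np.array(r['point'])*[640,480]),.0875))
E
```

```text
clock: 15.12
position: [0.6338, 0.1446, 0.0663]
ee_rot: [3.003, 0.923, 0.004]
force: [1.0, -1.0, 3.2]
width: 0.601
gripper_force: 20.0
[-0.14185863 -0.43428797  0.61062322] [-0.10979128  0.61535472 -0.3012817   1.6278878   0.21580932  0.92882997
 -1.4630828 ]
0.97 [292.992 219.984] [0.65505381 0.17517441 0.0875    ]
```

The tool turned 8° further while the tab stayed at about 55° and the torque rose, so the lid is on its stop. Next I release, rise and go over to the tile.

```bash
python3 -m handwheel '[[0,0,0,0,0,0],[0,0,0,0,0,0],[0,0,0,0,0,0],[0,0,0,0,0,0],[0,0,-0.3,0,0,0],[0,0,-1,0,0,0],[0,0,-1,0,0,0],[0,0,-1,0,0,0]]' 0.9
python3 -m handwheel '[[0,0,-1,0,0,-1],[0,0,-1,0,0,-1],[0,0,0,0,0,-1],[0,0,0,0,0,-1],[0,0,0,0,0,-1],[0,0,0,0,0,-1],[0,0,0,0,0,-1],[0,0,0,0,0,-1]]'
python3 -m handwheel '[[0,0,0,0,0,-1],[0,0,0,0,0,-1],[0,0,0,0,0,-0.7]]'
python3 - <<'E'
from h import *
np.set_printoptions(precision=4,suppress=True)
o=observe(); M=Rm(o["ee_rot"]);P=np.array(o["position"]); print(P,np.degrees(np.arctan2(M[1,0],M[0,0])),o["width"],o["joints"])
for n in("wrist","top","scene"):
    c=cam(n)
    for k,z in(("lid_tab",.0875),("lid_top",.119),("tile",.012)):
        for r in place_of(k,n):
            u=np.array(r["point"])*[640,480];p=atz(c,*u,z)
            if k=="tile" or np.hypot(*(p[:2]-[.632,.143]))<.06: print(n,k,r["score"],u,p[:2],(M.T@(p-P))[:2]/.02)
    for r in trace("tile",n)[:1]:
        q=cv2.findContours(r["region"].astype(np.uint8),0,1)[0]; q=max(q,key=cv2.contourArea)[:,0]
        w=np.array([atz(c,u,v,.022)[:2] for u,v in q],np.float32); print("rect",n,r["score"],cv2.minAreaRect(w))
E
```

```text
clock: 15.88
position: [0.6325, 0.1438, 0.1326]
ee_rot: [-3.003, -0.922, 0.001]
force: [-0.4, 0.1, -0.1]
width: 0.902
gripper_force: 0.0
clock: 16.55
position: [0.6327, 0.1438, 0.1721]
ee_rot: [2.63, 1.719, -0.0]
force: [-0.3, 0.4, 0.0]
width: 0.897
gripper_force: 0.0
clock: 16.8
position: [0.6327, 0.1437, 0.172]
ee_rot: [-2.456, -1.959, 0.0]
force: [-0.7, -0.3, 0.8]
width: 0.899
gripper_force: 0.0
[0.6327 0.1437 0.172 ] 77.15371767053013 0.8985720864012965 [ 0.0134  0.5436 -0.4971  1.5057  0.2722  1.1617 -0.7561]
wrist lid_tab 0.91 [344.896 189.12 ] [0.6549 0.1761] [1.8242 0.7221]
wrist lid_top 0.59 [322.688 252.192] [0.6313 0.1431] [-0.0463 -0.059 ]
wrist tile 0.64 [345.728 350.592] [0.624  0.0071] [-6.7557  1.0973]
wrist tile 0.18 [100.416  77.52 ] [0.4695 0.3117] [ 6.3746 -9.8222]
rect wrist 0.63 ((0.4692029654979706, 0.0012461654841899872), (0.017025817185640335, 0.008936334401369095), 40.51410675048828)
scene lid_tab 0.79 [355.776 303.504] [0.6538 0.1738] [1.703  0.6944]
scene lid_top 0.85 [351.808 277.488] [0.6297 0.1422] [-0.1056 -0.1309]
scene tile 0.73 [363.008 238.32 ] [0.4448 0.0303] [-7.6161 -7.9008]
scene tile 0.54 [296.768 277.584] [ 0.6335 -0.0017] [-7.0785  1.6567]
rect scene 0.84 ((0.4558018147945404, 0.03414219617843628), (0.04537801072001457, 0.05338519439101219), 73.31350708007812)
```

```bash
python3 -m handwheel '[[-0.97,-0.95,0,0,0,0],[-0.97,-0.95,0,0,0,0],[-0.97,-0.95,0,0,0,0],[-0.97,-0.95,0,0,0,0],[-0.97,-0.95,0,0,0,0],[-0.97,-0.95,0,0,0,0],[-0.97,-0.95,0,0,0,0],[-0.97,-0.95,0,0,0,0]]'
python3 -m handwheel '[[0,0,1,0,0,0],[0,0,1,0,0,0],[0,0,0,0,0,0]]'
cat > tl.py <<'E'
from h import *
np.set_printoptions(precision=4,suppress=True)
o=observe(); M=Rm(o["ee_rot"]);P=np.array(o["position"]); print(o["clock"],P,np.degrees(np.arctan2(M[1,0],M[0,0])),o["width"],o["joints"])
c=cam("wrist")
for r in place_of("tile","wrist"):
    u=np.array(r["point"])*[640,480];p=atz(c,*u,.012); print(r["score"],u,p[:2],(M.T@(p-P))[:2]/.02)
for r in trace("tile","wrist")[:2]:
    q=cv2.findContours(r["region"].astype(np.uint8),0,1)[0]; q=max(q,key=cv2.contourArea)[:,0]
    w=np.array([atz(c,u,v,.024)[:2] for u,v in q],np.float32); b=cv2.minAreaRect(w); print("rect",r["score"],b,"tool",(M.T@(np.array([*b[0],.02])-P))[:2]/.02)
save(c,"pics/t%d.png"%(o["clock"]*100))
E
python3 tl.py; ls pics
```

```text
clock: 18.22
position: [0.4485, 0.0264, 0.1718]
ee_rot: [2.459, 1.954, 0.0]
force: [-0.9, -0.2, 0.3]
width: 0.9
gripper_force: 0.0
clock: 18.47
position: [0.4476, 0.0261, 0.1295]
ee_rot: [-2.459, -1.952, 0.005]
force: [-0.8, 0.5, -0.7]
width: 0.9
gripper_force: 0.0
18.4667 [0.4476 0.0261 0.1295] 76.89494289096409 0.8996509167535239 [ 0.2722  0.279  -0.5402  2.0316  0.1845  0.8813 -0.5982]
0.7 [329.472 226.704] [0.4517 0.0272] [0.1131 0.2088]
rect 0.88 ((0.4520900845527649, 0.0272318497300148), (0.0509309396147728, 0.05015604943037033), 75.9751205444336) tool [0.1173 0.2256]
c2.png
crop1.png
g1.png
g2.png
scene0.png
t1846.png
top0.png
w1.png
w2.png
w2c.png
w5.png
```

```bash
python3 -m handwheel '[[0.12,0.22,0,0,0,0.23],[0,0,1,0,0,0],[0,0,1,0,0,0],[0,0,1,0,0,0],[0,0,1,0,0,0],[0,0,0.9,0,0,0],[0,0,0,0,0,0]]' 0.68 20
python3 tl.py
python3 -m handwheel '[[0,0,0.8,0,0,0],[0,0,0.4,0,0,0],[0,0,0,0,0,0]]'
```

```text
clock: 19.2
position: [0.4538, 0.0284, 0.0318]
ee_rot: [-2.474, -1.933, 0.004]
force: [-1.2, -0.5, -1.1]
width: 0.683
gripper_force: 0.0
19.2 [0.4538 0.0284 0.0318] 75.99651705911944 0.6828216741792673 [ 0.1897  0.4339 -0.471   2.1232  0.3177  0.6545 -0.7434]
0.92 [320.704 269.712] [0.4511 0.0271] [-0.0944 -0.1115]
rect 0.82 ((0.4521805942058563, 0.02787540666759014), (0.05084269121289253, 0.05011729151010513), 76.07238006591797) tool [-0.0456 -0.0705]
clock: 19.6
position: [0.4544, 0.0282, 0.0095]
ee_rot: [-2.476, -1.934, 0.001]
force: [0.5, -0.4, -0.3]
width: 0.681
gripper_force: 0.0
```

```bash
python3 -m handwheel '[[-0.05,-0.1,0,0,0,0],[0,0,0.35,0,0,0],[0,0,0.35,0,0,0],[0,0,0,0,0,0],[0,0,0,0,0,0]]'
python3 -m handwheel '[[0,0,0.15,0,0,0],[0,0,0.1,0,0,0],[0,0,0,0,0,0]]'
python3 -m handwheel '[[0,0,0.12,0,0,0],[0,0,0,0,0,0]]'
```

```text
clock: 20.02
position: [0.452, 0.0278, -0.0046]
ee_rot: [-2.475, -1.935, 0.001]
force: [-1.1, -1.0, 0.2]
width: 0.678
gripper_force: 0.0
clock: 20.27
position: [0.4522, 0.0278, -0.0096]
ee_rot: [-2.475, -1.935, 0.0]
force: [0.1, 0.7, 0.6]
width: 0.677
gripper_force: 0.0
clock: 20.43
position: [0.4522, 0.0279, -0.012]
ee_rot: [-2.475, -1.935, 0.0]
force: [-0.2, -0.5, 0.3]
width: 0.681
gripper_force: 0.0
```

```bash
python3 -m handwheel '[[0,0,0.1,0,0,0],[0,0,0,0,0,0]]'
python3 -m handwheel '[[0,0,0.1,0,0,0],[0,0,0,0,0,0]]'
python3 -m handwheel '[[0,0,0.1,0,0,0],[0,0,0,0,0,0]]'
```

```text
clock: 20.6
position: [0.4523, 0.0278, -0.0139]
ee_rot: [-2.475, -1.935, 0.0]
force: [-0.1, -0.1, -0.2]
width: 0.684
gripper_force: 0.0
clock: 20.77
position: [0.4522, 0.0279, -0.0159]
ee_rot: [-2.475, -1.935, 0.0]
force: [-1.0, -0.5, -0.9]
width: 0.682
gripper_force: 0.0
clock: 20.93
position: [0.4522, 0.0278, -0.018]
ee_rot: [-2.475, -1.935, 0.0]
force: [0.6, 1.7, -0.9]
width: 0.681
gripper_force: 0.0
```

```bash
python3 -m handwheel '[[0,0,0.1,0,0,0],[0,0,0,0,0,0]]' | grep -E "pos|for"
python3 -m handwheel '[[0,0,0.1,0,0,0],[0,0,0,0,0,0]]'| grep -E "pos|for"
```

```text
position: [0.4522, 0.0278, -0.0199]
force: [0.1, 0.0, -0.8]
gripper_force: 0.0
position: [0.4524, 0.0278, -0.0204]
force: [-5.7, -0.5, 26.0]
gripper_force: 13.0
```

Contact with the board at -0.0204 puts the tips 32.5 mm above the reported TCP. I back off 3.5 mm and grip.

```bash
python3 -m handwheel '[[0,0,-0.18,0,0,0],[0,0,0,0,0,0]]' | grep -E "pos|for"
python3 -m handwheel '[[0,0,0,0,0,0],[0,0,0,0,0,0],[0,0,0,0,0,0],[0,0,0,0,0,0],[0,0,0,0,0,0],[0,0,0,0,0,0]]' 0.4 15
python3 -m handwheel '[[0,0,-0.3,0,0,0],[0,0,-1,0,0,0],[0,0,-1,0,0,0],[0,0,-1,0,0,0],[0,0,-1,0,0,0],[0,0,-1,0,0,0],[0,0,-1,0,0,0],[0,0,-1,0,0,0]]'
python3 tl.py
```

```text
position: [0.4527, 0.0279, -0.0176]
force: [-0.6, -0.5, 0.2]
gripper_force: 0.0
clock: 21.93
position: [0.4521, 0.0278, -0.0183]
ee_rot: [-2.475, -1.934, 0.001]
force: [-0.7, 0.9, -0.8]
width: 0.541
gripper_force: 15.0
clock: 22.6
position: [0.4519, 0.028, 0.1293]
ee_rot: [-2.475, -1.935, 0.0]
force: [-0.1, -0.6, -1.4]
width: 0.546
gripper_force: 15.0
22.6 [0.4519 0.028  0.1293] 76.04231485127866 0.5455194686114277 [ 0.2721  0.285  -0.5451  2.0251  0.1901  0.8801 -0.6205]
0.91 [324.672 302.976] [ 0.4367 -0.0346] [-3.22    0.0197]
rect 0.8 ((0.4406505525112152, -0.015708040446043015), (0.05727166682481766, 0.0996074452996254), 76.06652069091797) tool [-2.2556 -0.0179]
```

```bash
python3 -m handwheel '[[0.5,0.46,0,0,0,0],[0.97,0.92,0,0,0,0],[0.97,0.92,0,0,0,0],[0.97,0.92,0,0,0,0],[0.97,0.92,0,0,0,0],[0.97,0.92,0,0,0,0],[0.97,0.92,0,0,0,0],[0.97,0.92,0,0,0,0]]' | grep pos
python3 -m handwheel '[[0.47,0.45,0,0,0,0],[0,0,0,0,0,0],[0,0,0,0,0,0]]'
python3 - <<'E'
from h import *
np.set_printoptions(precision=4,suppress=True)
o=observe(); M=Rm(o["ee_rot"]);P=np.array(o["position"]); D=(np.array([.632,.1433,P[2]])-P); print(o["clock"],P,M[:,2],"need",(M.T@D)/.02)
c=cam("wrist")
for k,z in(("tile",P[2]+.0303),("lid_tab",.0875),("lid_top",.119),("jar",0)):
  for r in place_of(k,"wrist"):
    u=np.array(r["point"])*[640,480];p=atz(c,*u,z); print(k,r["score"],u,p[:2],(M.T@(p-P))[:2]/.02)
c=cam("scene")
for k,z in(("tile",P[2]+.0303),("lid_tab",.0875)):
  for r in place_of(k,"scene"):
    u=np.array(r["point"])*[640,480];print("scene",k,r["score"],atz(c,*u,z)[:2])
E
```

```text
position: [0.6216, 0.1364, 0.1262]
clock: 23.67
position: [0.6315, 0.1431, 0.1262]
ee_rot: [-2.473, -1.935, 0.004]
force: [-0.4, 0.0, -1.2]
width: 0.542
gripper_force: 15.0
23.6667 [0.6315 0.1431 0.1262] [-0.0027 -0.0005 -1.    ] need [ 0.0146  0.0218 -0.0001]
tile 0.85 [324.672 304.416] [0.6312 0.1418] [-0.071  -0.0042]
lid_tab 0.81 [350.528 197.52 ] [0.6552 0.1752] [1.8414 0.767 ]
lid_tab 0.8 [106.496 223.488] [0.5053 0.1964] [ 1.068  -6.7595]
lid_top 0.85 [ 81.792 298.512] [0.4934 0.1612] [-0.7835 -6.9181]
jar 0.68 [163.328 247.296] [0.4927 0.1593] [-0.8801 -6.9131]
jar 0.66 [ 52.032 289.2  ] [0.3749 0.1472] [ -2.8826 -12.4867]
jar 0.58 [327.168 226.704] [0.6336 0.1429] [0.0199 0.1196]
scene tile 0.8 [0.6346 0.1477]
scene lid_tab 0.84 [0.3873 0.1736]
scene lid_tab 0.68 [0.6516 0.1733]
scene lid_tab 0.6 [0.5031 0.1985]
```

```bash
python3 -m handwheel '[[0.04,0.02,0.8,0,0,0],[0,0,0.6,0,0,0],[0,0,0.2,0,0,0],[0,0,0,0,0,0],[0,0,0,0,0,0]]'| grep -E "pos|for"
python3 -m handwheel '[[0,0,0.06,0,0,0],[0,0,0,0,0,0]]'| grep -E "pos|for"
python3 -m handwheel '[[0,0,0.06,0,0,0],[0,0,0,0,0,0]]'| grep -E "pos|for"
```

```text
position: [0.6328, 0.1435, 0.0957]
force: [0.0, 0.2, -0.6]
gripper_force: 15.0
position: [0.6334, 0.1438, 0.0952]
force: [-0.0, 0.0, -1.4]
gripper_force: 15.0
position: [0.6332, 0.1437, 0.0937]
force: [-0.1, -0.5, -1.4]
gripper_force: 15.0
```

```bash
python3 -m handwheel '[[-0.03,-0.04,0.1,0,0,0],[0,0,0,0,0,0]]'| grep -E "pos|for"
python3 -m handwheel '[[0,0,0.07,0,0,0],[0,0,0,0,0,0]]'| grep -E "pos|for"
python3 -m handwheel '[[0,0,0.06,0,0,0],[0,0,0,0,0,0]]'| grep -E "pos|for"
```

```text
position: [0.6318, 0.1431, 0.0913]
force: [-0.1, 0.9, -0.8]
gripper_force: 15.0
position: [0.632, 0.1431, 0.0898]
force: [0.4, 0.3, -0.7]
gripper_force: 15.0
position: [0.6321, 0.1432, 0.0887]
force: [-1.1, 1.7, -0.9]
gripper_force: 15.0
```

```bash
python3 -m handwheel '[[0,0,0.04,0,0,0],[0,0,0,0,0,0]]'| grep -E "pos|for"
python3 -m handwheel '[[0,0,0.04,0,0,0],[0,0,0,0,0,0]]'| grep -E "pos|for"
```

```text
position: [0.6322, 0.1433, 0.0883]
force: [-1.3, 0.5, 1.6]
gripper_force: 15.0
position: [0.6323, 0.1433, 0.088]
force: [-2.3, -0.8, 5.7]
gripper_force: 15.0
```

Contact at the expected height. I ease off slightly and open.

```bash
python3 -m handwheel '[[0,0,-0.02,0,0,0],[0,0,0,0,0,0]]' - 3| grep -E "pos|for"
python3 -m handwheel '[[0,0,0,0,0,0],[0,0,0,0,0,0],[0,0,0,0,0,0],[0,0,0,0,0,0],[0,0,0,0,0,0],[0,0,0,0,0,0]]' 0.75
python3 - <<'E'
from h import *
np.set_printoptions(precision=4,suppress=True)
for n in("wrist","scene"):
  c=cam(n)
  for k,z in(("tile",.119),("lid_tab",.0875)):
    for r in place_of(k,n):
      u=np.array(r["point"])*[640,480];print(n,k,r["score"],u,atz(c,*u,z)[:2])
E
```

```text
position: [0.6325, 0.1434, 0.0881]
force: [1.7, -0.2, 2.6]
gripper_force: 3.0
clock: 26.32
position: [0.632, 0.1432, 0.0876]
ee_rot: [-2.475, -1.935, 0.0]
force: [-0.3, 0.4, 0.4]
width: 0.747
gripper_force: 0.0
wrist tile 0.57 [322.816 303.984] [0.631  0.1427]
wrist lid_tab 0.93 [355.008 206.304] [0.6557 0.1762]
wrist lid_tab 0.82 [ 65.408 238.08 ] [0.5047 0.1972]
scene lid_tab 0.96 [409.472 264.912] [0.5024 0.1927]
scene lid_tab 0.82 [355.392 300.624] [0.6488 0.1688]
scene lid_tab 0.8 [430.272 230.784] [0.3905 0.1684]
scene lid_tab 0.39 [351.808 276.816] [0.6061 0.1247]
```

```bash
python3 -m handwheel '[[0,0,0,0,0,0],[0,0,0,0,0,0],[0,0,0,0,0,0],[0,0,0,0,0,0],[0,0,-0.2,0,0,0],[0,0,-0.6,0,0,0],[0,0,-1,0,0,0],[0,0,-1,0,0,0]]' 0.95
python3 -m handwheel '[[0,0,-1,0,0,0],[0,0,-1,0,0,0],[0,0,0,0,0,0],[0,0,0,0,0,0],[0,0,0,0,0,0],[0,0,0,0,0,0],[0,0,0,0,0,0],[0,0,0,0,0,0]]'|grep pos
python3 - <<'E'
from h import *
np.set_printoptions(precision=4,suppress=True)
for n in("wrist","scene"):
  for t in range(2):
    c=cam(n)
    for k,z in(("tile",.119),("lid_tab",.0875),("jar",0)):
      for r in place_of(k,n):
        u=np.array(r["point"])*[640,480];p=atz(c,*u,z)[:2]
        if np.hypot(*(p-[.632,.143]))<.07: print(n,k,round(r["score"],2),u,p)
  for r in trace("tile",n)[:1]:
    q=cv2.findContours(r["region"].astype(np.uint8),0,1)[0]; q=max(q,key=cv2.contourArea)[:,0]
    w=np.array([atz(c,u,v,.131)[:2] for u,v in q],np.float32); print("rect",n,cv2.minAreaRect(w))
E
```

```text
clock: 27.28
position: [0.6318, 0.1433, 0.1449]
ee_rot: [-2.475, -1.935, 0.001]
force: [0.9, 0.6, -1.3]
width: 0.949
gripper_force: 0.0
position: [0.6317, 0.1431, 0.183]
wrist tile 0.86 [320.768 246.624] [0.6292 0.1435]
wrist lid_tab 0.8 [346.112 183.6  ] [0.6565 0.1773]
wrist jar 0.55 [325.888 214.608] [0.6331 0.1429]
wrist jar 0.32 [346.432 186.096] [0.6589 0.1651]
wrist tile 0.66 [323.072 249.888] [0.6305 0.141 ]
wrist tile 0.3 [343.872 185.28 ] [0.6542 0.1802]
wrist lid_tab 0.73 [345.472 186.   ] [0.656  0.1758]
wrist jar 0.87 [324.928 214.608] [0.6327 0.1432]
rect wrist ((0.6316626071929932, 0.14253860712051392), (0.05099988356232643, 0.050317052751779556), 76.95525360107422)
scene tile 0.65 [352.704 278.88 ] [0.6313 0.1458]
scene lid_tab 0.7 [357.696 301.824] [0.6481 0.174 ]
scene jar 0.91 [348.224 315.216] [0.6309 0.1408]
scene tile 0.58 [354.304 279.6  ] [0.6306 0.1493]
scene lid_tab 0.59 [355.712 300.192] [0.6475 0.1686]
scene jar 0.81 [349.824 316.608] [0.6315 0.1456]
rect scene ((0.6347437500953674, 0.1460961550474167), (0.055758651345968246, 0.055918626487255096), 77.89275360107422)
```

The tile lies level on the dome: its outline is 51.0 × 50.3 mm at the expected height, centred within about 2 mm. The tab is still over the mark.

```bash
python3 -c "from cell import *;print(sign_off())"
```

```text
the job is handed in; nothing more can be done
None
```

I screwed the domed lid home until it hit its stop, with the tab over the mark, and left the square tile lying about level and centred within about 2 mm on the dome. I never touched the tall jar or moved any bystander, and handed the job in at about 28 s; no verdict came back.

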